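Stow and lock the handle of the bench ratchet jack

TASK

Put the small ratchet jack on the bench away by pressing and pushing alone: press the pawl's tail pad down so that its nose comes free of the teeth, push the raised handle all the way down onto its rest, then press the pawl's nose pad down so that the nose is fully home between the teeth again and holds the handle. Take nothing up: do not pull the handle higher than it stands, leave the things around the jack where they are, and finish clear of everything.

Things in the scene. Friction and masses are not known exactly. Their poses are not given: they have to be found in the camera images.
- jack: Ratchet jack bolted to the bench: grey base 225 x 90 x 10 mm, two steel cheeks (38 mm over both, 96 mm high), a handle rest. Origin: centre of the base's underside, at bench height. x points along the jack from the handle end to the pawl's tail, z up. The handle pivots about a level axis along y at z = 65 mm above the origin, the pawl about a parallel axis at x = +65, z = 87 mm.
- handle (a joint): Handle angle, rad: 0 = level in its rest (hard stop), grows as it is raised (hard stop 1.15); about 0.8 to 1.0 at the start. Stiff pivot: stays where it is left, about 5 N at the paddle pushes it down. With the pawl engaged the teeth hold it: about 0.12 rad of play either way round 0.91.
- paddle (a point): Centre of the top face of the black rubber paddle (62 long, 38 wide, 18 mm thick) at the end of the handle, 129 mm from the pivot axis, 9 mm above the handle's centre line. x lies along the handle toward the pivot, y along the pivot axis, z normal to the top face. Stowed, the paddle's top is 74 mm above the bench.
- pawl (a joint): Pawl angle, rad: 0 = nose fully down between the teeth (locked, hard stop); 0.25 = tail pressed fully down (hard stop). The nose is clear of the teeth above about 0.14. No spring: stiff, stays where it is left; about 3 N on the tail pad or 4 to 9 N straight down on the nose pad moves it.
- pawl_tail (a point): Centre of the top of the pawl's tail pad, a ribbed steel plate 28 x 28 mm at the jack's end away from the handle, 42 mm behind the pawl pivot and 99 mm above the bench when locked. Pressed fully down it sinks 11 mm and the pawl is free.
- pawl_nose (a point): Centre of the top of the pawl's nose pad, a ribbed steel plate 24 x 28 mm straight above the handle pivot, 67 mm in front of the pawl pivot; 107 mm above the bench when locked, 16 mm higher and 7 mm nearer the pawl pivot when freed. Pressing it down drives the nose back between the teeth.
- clear_tape: Roll of clear tape lying flat, 100 mm across, 26 mm high, loose beside the jack. Leave alone. Origin: centre of its underside.
- weight: Brass-coloured calibration weight, 37 mm across, 70 mm high, standing loose beside the jack. Leave alone. Origin: centre of its underside.
- clamp: Steel scissor-like tube clamp 150 x 55 x 10 mm lying loose beside the jack. Leave alone. Origin: centre of its underside.
- notes: Yellow note pad 76 x 76 x 20 mm, loose beside the jack. Leave alone. Origin: centre of its underside.

How it is judged:
On the way, in this order (a step that is already met when the one before it is completed fails the run):
1. the pawl is pressed free while the handle is still up (value of joint pawl above 0.17 rad and value of joint handle above 0.7 rad), for 0.2 s.
2. the handle is down on its rest (value of joint handle below 0.06 rad), for 0.2 s.
3. the pawl is home between the teeth again (value of joint pawl below 0.05 rad and value of joint handle below 0.07 rad), for 0.2 s.
At the end, for the whole second after the job is handed in: The handle lies in its rest (within 0.07 rad of level) and the pawl's nose is home between the teeth (within 0.05 rad of fully down) (all of step 3); the robot touches nothing.
It fails at once if the handle is pulled up above where it stood (value of joint handle above 1.09 rad).
It fails at once if a thing beside the jack is lifted, carried or shoved (more than 20 mm) (distance of any of clear_tape, weight, clamp, notes from where it was at the start of the episode above 0.02 m).
It also fails if it takes over 48 s, if anything falls off the work surface, if the arm or the gripper's body presses on something with over 40 N, if the wrist force passes 120 N, or if a joint passes its speed limit or range.

ROBOT

A 6-joint arm with a two-finger parallel gripper is mounted at the origin on a cart in front of the work surface, level with it; the furniture and walls round the work are solid. World frame = base frame: x ahead of the robot, y to its left, z up, the work surface at z = 0. Lengths are in m, angles in rad, forces in N, time in s.
With the tool pointing down it reaches from about 0.275 to 0.825 m from the base axis. Payload 4.9 kg.
Tool frame: the origin (TCP) lies at the very end of the fingers, on their centre line; the grasp point (between the pads) lies 19 mm behind it; z points along the fingers, y is the line along which they close (so a half turn about z gives the same grasp; the last joint's range is limited). The gripper opens to 85 mm and grips with 20 to 120 N. Pads are 22 mm wide; open, the fingers measure 114 mm over their backs; the gripper's body (76 mm by 85 mm) begins 54 mm behind the grasp point. The pads swing forward as they close: fully open they stand 13 mm farther back than shut.
Start: joints at [1.183, 0.326, -0.193, 1.052, 0, 1.437], TCP at [0.138, 0.532, 0.231] pointing down, gripper open.
Joint ranges: [-2.65, 2.65], [-0.97, 1.79], [-1.3, 1.35], [-1.93, 2.1], [-1.47, 1.37], [-3.14, 3.14]. Speed limits (rad/s): [2.57, 2.57, 3.14, 3.14, 3.14, 3.14].

INTERFACE

Orientations are given as a rotation vector (axis times angle).
In Python, from cell import manip gives the robot as it stands.
- The arm moves only by the tool inch_along, called after "Emit:" as name(argument=value, ...) on one line, values as JSON. Schema: {"type":"object","properties":{"steps":{"type":"array","items":{"type":"array","items":{"type":"number"},"minItems":5,"maxItems":5},"minItems":1,"maxItems":20},"only":{"type":"string"},"quiet":{"type":"boolean"},"lines":{"type":"string"}},"required":["steps"],"additionalProperties":false}. steps is a list of rows, 1 to 20 of them, each of 5 numbers: the finger opening in m, then dx, dy, dz in a scale on which 1.0 is 100 cm, then a turn about the tool's z in normalised numbers (1 is pi rad); each row is the pose to reach, as a shift and turn from the pose commanded when the call began, along the tool's axes at that moment; what a row does not reach only later rows make up. A row lasts 1/10 s, in which the tool goes at most 0.05 m and 0.15 rad, less where a joint would pass 70% of its speed; a pose out of reach is approached as far as the arm can. The fingers move at their own pace and stop on an object; the grip force is fixed at half the most. Time passes only in rows, so rows that do not move let the fingers close. The tool returns the time, the measured TCP pose, the force, the opening and the grip force at its end. only (a regular expression) keeps the lines of the reply that match it, lines (a string "A,B") keeps lines A to B, and quiet returns only ok. No shift or turn number may pass 1 either way. Input that does not fit is refused with a message, and nothing moves.
- manip.get_state(): the state, without advancing time (a new reading comes with each control period).
- manip.snapshot(name): name is "side" or "top"; returns a dict with "image" (400x640x3 uint8, red, green, blue), "fx", "fy", "cx", "cy" (pixels), "position" and "attitude" of the camera in the world. Camera axes: x right, y down, z forward; pixel columns grow to the right and rows downward; lengths in m; the calibration is good to about 2 mm. A picture is of the moment at which its call begins. There is no depth.
- manip.job_done(): hands the job in; it is judged then, once.
The state is a dict: "time_s": time; "qpos": joint angles; "qd": joint speeds; "joint_efforts": joint torques, N m; "position": TCP position; "tool_rot": TCP orientation; "force": force on the tool from outside, world axes, zero at the start; "wrist_torque": the same for the moment, N m; "width": finger opening in m; "gripper_force": force on a finger pad.
Only numpy, scipy, OpenCV 4.12 (cv2) and the standard library are available. Lean on these libraries where they do the work, as an engineer would, in place of code of your own. Each camera call takes 0.05 s, during which the arm holds its last target. There are 200 camera calls.

## Working session

There is one attempt and no reset: what is moved stays moved. The work goes in short steps, Python scripts to look and compute and a tool call to move; the robot and the scene stay as the last step left them, time stands still between calls to the robot, and variables do not carry over. Pictures are saved under pics/ and viewed, at most 10 in all, crops included, and the job is handed in when it is done.

```bash
ls; mkdir -p pics
```

Run:
```python
from cell import manip
import cv2
for n in("top","side"):
    s=manip.snapshot(n); cv2.imwrite(f"pics/{n}0.png",s["image"][:,:,::-1]); print(n,{k:v for k,v in s.items() if k!="image"})
st=manip.get_state(); print(st["position"],st["tool_rot"],st["width"],st["time_s"])
```

```text
cell.py
pics
top {'fx': 399.07204175153447, 'fy': 399.07204175153447, 'cx': 316.14122170685647, 'cy': 200.54633131708027, 'position': array([0.50276197, 0.0080863 , 0.9272591 ]), 'attitude': array([-2.12679749,  2.17904333, -0.10931813])}
side {'fx': 436.5574914979204, 'fy': 436.5574914979204, 'cx': 320.2754244843585, 'cy': 200.60734617158647, 'position': array([ 0.26732897, -0.91828958,  0.53449849]), 'attitude': array([-1.96687194,  0.31747996, -0.23196481])}
[0.13789258 0.53190878 0.2305776 ] [-3.97562020e-01 -3.11594251e+00  2.34199844e-03] 0.0849735124579597 0.1
```

View pics/top0.png

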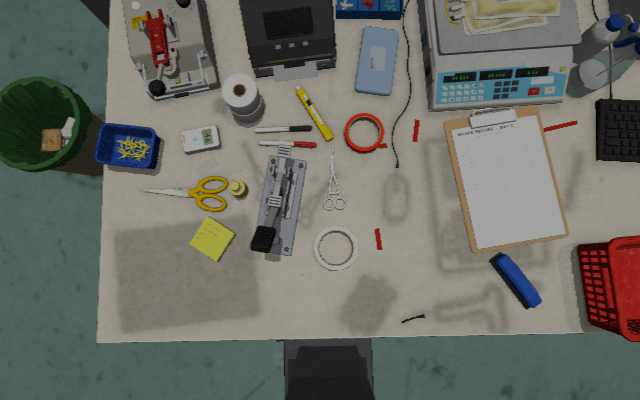

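View pics/side0.png

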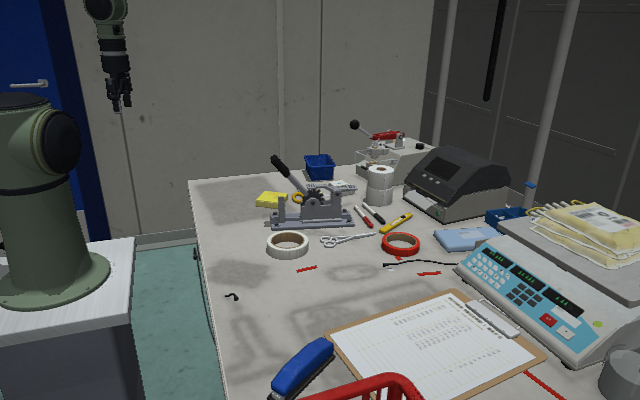

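The top view shows the jack with its base around (260–305, 150–255), the paddle at (263,238) nearest the robot, and the tail pad at about (285,148). In the side view the handle is raised to the left at (278,162). I'll zoom in on both.

Run:
```python
import cv2, numpy as np
a=cv2.imread("pics/top0.png")[135:265,240:320]; b=cv2.imread("pics/side0.png")[145:240,255:365]
a=cv2.resize(a,None,fx=4.5,fy=4.5,interpolation=cv2.INTER_CUBIC); b=cv2.resize(b,None,fx=4,fy=4,interpolation=cv2.INTER_CUBIC)
c=np.zeros((600,800,3),np.uint8); c[:a.shape[0],:a.shape[1]]=a; c[:b.shape[0],360:360+b.shape[1]]=b
cv2.imwrite("pics/crop0.png",c)
```

```text
(no output)
```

View pics/crop0.png

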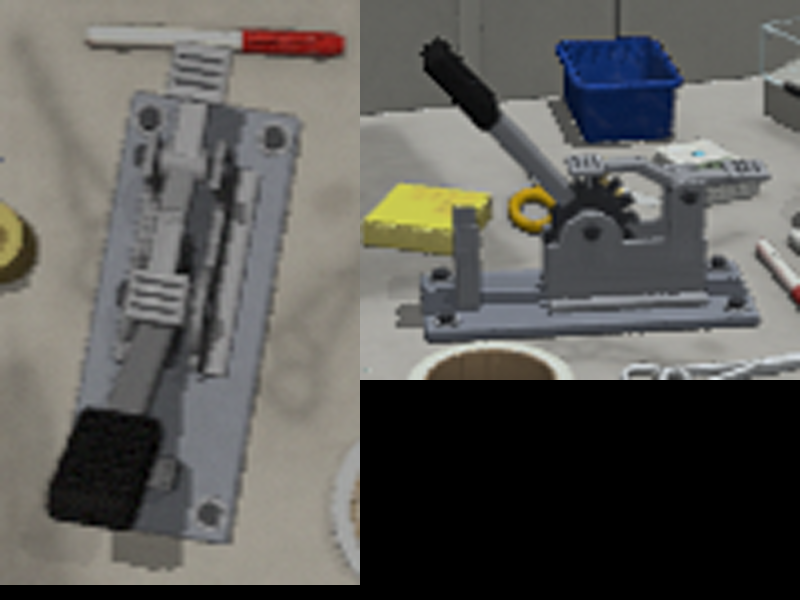

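The crop shows base corners TL(132,92), TR(300,120) and BR(228,543). The tail pad is at (201,72), the nose pad at (158,299) and the paddle face at about (110,465). I'll cast rays for these.

Create h.py:
```python
from cell import manip
import numpy as np
from scipy.spatial.transform import Rotation as R
def ray(cam,u,v,z):
    d=R.from_rotvec(cam["attitude"]).apply([(u-cam["cx"])/cam["fx"],(v-cam["cy"])/cam["fy"],1])
    p=np.array(cam["position"]); return p+d*(z-p[2])/d[2]
def proj(cam,P):
    q=R.from_rotvec(cam["attitude"]).inv().apply(np.array(P)-cam["position"]); return [cam["fx"]*q[0]/q[2]+cam["cx"],cam["fy"]*q[1]/q[2]+cam["cy"]]
def totool(P,st=None):
    st=st or manip.get_state(); return R.from_rotvec(st["tool_rot"]).inv().apply(np.array(P)-st["position"])
```

Run:
```python
from h import *
t=manip.snapshot("top");s=manip.snapshot("side")
c=lambda x,y,z: ray(t,240+x/4.5,135+y/4.5,z)
TL,TR,BR=c(132,92,.01),c(300,120,.01),c(228,543,.01)
print("corners",TL,TR,BR,np.linalg.norm(TL-TR),np.linalg.norm(TR-BR))
tail,nose=c(201,72,.099),c(158,299,.107); print("tail",tail,"nose",nose, np.linalg.norm(tail-nose))
ax=(tail-nose)[:2]; e=(TR-BR)[:2]; 
for w in(ax,e): print("yaw",np.arctan2(w[1],w[0]))
C=(TL+BR)/2; print("C",C)
yaw=np.arctan2(e[1],e[0]); X=np.array([np.cos(yaw),np.sin(yaw)]);Y=np.array([-X[1],X[0]])
for p in(tail,nose): print("jack xy",(p-C)[:2]@X,(p-C)[:2]@Y)
d=lambda x,y,z: ray(s,255+(x-360)/4,145+y/4,z)
print("side tail",d(740,168,.099),"nose",d(587,163,.107))
# paddle at handle angle guesses, project pivot = nose xy, z .065
for th in(.8,.9,1.0):
    r=.129;o=.009
    xy=nose[:2]-X*(r*np.cos(th))+X*o*np.sin(th)*1; P=[*xy,.065+r*np.sin(th)+o*np.cos(th)]
    print(th,P,[ (proj(t,P)[0]-240)*4.5,(proj(t,P)[1]-135)*4.5],[360+(proj(s,P)[0]-255)*4,(proj(s,P)[1]-145)*4])
print("tool now: tool x,y axes",R.from_rotvec(manip.get_state()["tool_rot"]).as_matrix().round(3))
for n,P in(("tail",tail),("nose",nose)): print(n,totool(P))
```

```text
corners [0.7209423  0.12932078 0.01      ] [0.70366553 0.04183225 0.01      ] [0.48635688 0.0827869  0.01      ] 0.08917807654425469 0.22113419766710837
tail [0.70851599 0.08483155 0.099     ] nose [0.60020036 0.10541815 0.107     ] 0.11054448256468322
yaw -0.18782098430111277
yaw -0.18627812405898148
C [0.60364959 0.10605384 0.01      ]
jack xy 0.10698266592482152 -0.0014336075384411631
jack xy -0.0032718291715778153 -0.0012635001264650785
side tail [0.70288594 0.07868372 0.099     ] nose [0.60120723 0.09727986 0.107     ]
0.8 [np.float64(0.5182245207684195), np.float64(0.12086756424211936), np.float64(0.16380929611016293)] [np.float64(107.74903582177927), np.float64(476.47491900405964)] [np.float64(453.7516767123866), np.float64(81.43652186680629)]
0.9 [np.float64(0.5283278761917084), np.float64(0.11896345512710847), np.float64(0.17164366105638135)] [np.float64(109.32990299081735), np.float64(451.90773405363416)] [np.float64(469.5554489576291), np.float64(69.37266024149744)]
1.0 [np.float64(0.5391493577344151), np.float64(0.11692400577784644), np.float64(0.17841247779303193)] [np.float64(111.62061776153485), np.float64(425.2879561073636)] [np.float64(486.57011502436353), np.float64(58.822785379658626)]
tool now: tool x,y axes [[-0.968  0.251 -0.   ]
 [ 0.251  0.968 -0.001]
 [ 0.    -0.001 -1.   ]]
tail [-0.66459707 -0.28951213  0.13202234]
nose [-0.55458118 -0.29678867  0.12404498]
```

The two views agree. Jack yaw is about -0.187, pivot at about (0.602, 0.105) and tail pad at (0.708, 0.085). I'll close the fingers and travel to above the tail pad.

Careful with the scale: turns go in shares of pi rad. That gives: -0.067 rad / 3.1416 = -0.0213.

Emit:
inch_along(steps=[[0,-0.332,-0.145,0,-0.0213],[0,-0.664,-0.289,0,-0.0213],[0,-0.664,-0.289,0,-0.0213],[0,-0.664,-0.289,0,-0.0213],[0,-0.664,-0.289,0,-0.0213],[0,-0.664,-0.289,0,-0.0213],[0,-0.664,-0.289,0,-0.0213],[0,-0.664,-0.289,0,-0.0213],[0,-0.664,-0.289,0,-0.0213],[0,-0.664,-0.289,0,-0.0213],[0,-0.664,-0.289,0,-0.0213],[0,-0.664,-0.289,0,-0.0213],[0,-0.664,-0.289,0,-0.0213],[0,-0.664,-0.289,0,-0.0213],[0,-0.664,-0.289,0,-0.0213],[0,-0.664,-0.289,0,-0.0213],[0,-0.664,-0.289,0.05,-0.0213],[0,-0.664,-0.289,0.1,-0.0213],[0,-0.664,-0.289,0.1,-0.0213],[0,-0.664,-0.289,0.1,-0.0213]])

```text
time_s: 2.2
position: [0.707, 0.0867, 0.1313]
tool_rot: [-0.291, -3.125, 0.0]
force: [-0.0, -0.2, 1.3]
width: 0.0001
gripper_force: 0.0
```

Run:
```python
from h import *
import cv2
for n,P in(("tail",[.708,.085,.099]),("nose",[.601,.105,.107])): print(n,totool(P))
o=[]
for n,P in(("top",[.70,.085,.1]),("side",[.70,.085,.1])):
    t=manip.snapshot(n); u,v=map(int,proj(t,P)); im=t["image"][:,:,::-1][max(v-70,0):v+70,u-65:u+65]; o.append(cv2.resize(im,(390,420)))
cv2.imwrite("pics/c1.png",np.hstack(o))
```

```text
tail [-0.00140043 -0.00144736  0.0322521 ]
nose [ 0.10747381 -0.00157701  0.02454611]
```

View pics/c1.png

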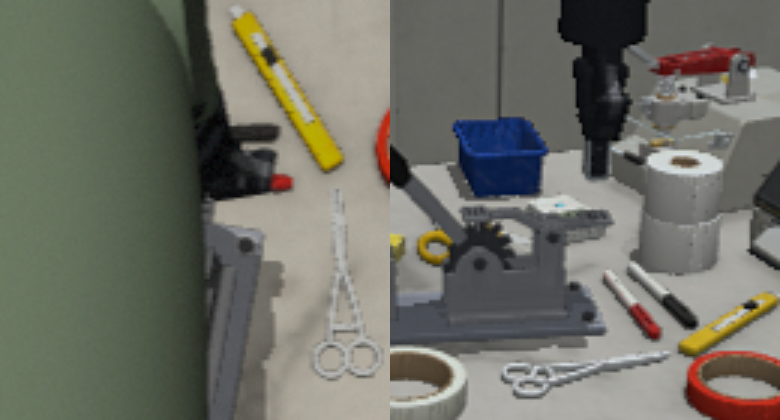

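The fingertip at (597,178) sits directly above the tail pad at (592,218). Pressing now.

Emit:
inch_along(steps=[[0,-0.001,-0.001,0.015,0],[0,-0.001,-0.001,0.028,0],[0,-0.001,-0.001,0.034,0],[0,-0.001,-0.001,0.038,0],[0,-0.001,-0.001,0.041,0],[0,-0.001,-0.001,0.043,0],[0,-0.001,-0.001,0.043,0],[0,-0.001,-0.001,0.043,0]])

```text
time_s: 3.1
position: [0.7106, 0.0845, 0.0901]
tool_rot: [0.293, 3.124, -0.0]
force: [2.6, -0.5, 7.8]
width: -0.0001
gripper_force: 3.9
```

Emit:
inch_along(steps=[[0,0,0,0.002,0],[0,0,0,0.004,0],[0,0,0,0.004,0],[0,0,0,0.004,0]])

```text
time_s: 3.5
position: [0.7108, 0.0845, 0.0893]
tool_rot: [0.293, 3.123, -0.0]
force: [-4.6, -1.8, 22.2]
width: 0.0003
gripper_force: 10.5
```

The force jumped to 22 N with no more travel, so the tail is on its stop. I'll lift and move back above the paddle's inner side.

Emit:
inch_along(steps=[[0,0,0,-0.05,0],[0,0,0,-0.1,0],[0,0,0,-0.14,0],[0,0.05,0,-0.14,0],[0,0.1,0,-0.14,0],[0,0.14,0,-0.14,0],[0,0.165,0,-0.14,0],[0,0.165,0,-0.14,0],[0,0.165,0,-0.14,0],[0,0.165,0,-0.14,0]])

```text
time_s: 4.5
position: [0.5476, 0.1153, 0.2241]
tool_rot: [0.293, 3.128, 0.0]
force: [-0.0, 0.2, 0.2]
width: -0.0001
gripper_force: 0.0
```

Run:
```python
from h import *
import cv2
t=manip.snapshot("side"); im=t["image"][:,:,::-1][80:240,230:380]; cv2.imwrite("pics/c2.png",cv2.resize(im,(563,600),interpolation=cv2.INTER_CUBIC))
a=-.187;X=np.array([np.cos(a),np.sin(a)])
for th in(1,.85,.6,.4,.2,0):
    x=-.129*np.cos(th)+.009*np.sin(th)+.011; z=.065+.129*np.sin(th)+.009*np.cos(th)
    print(th,totool([*(np.array([.6015,.105])+x*X),z]).round(4))
```

```text
1 [-0.0036 -0.0001  0.0456]
0.85 [ 0.0127 -0.0001  0.0561]
0.6 [ 0.0357 -0.0001  0.0787]
0.4 [ 4.960e-02 -1.000e-04  1.005e-01]
0.2 [ 5.890e-02 -1.000e-04  1.245e-01]
0 [ 6.33e-02 -1.00e-04  1.50e-01]
```

View pics/c2.png

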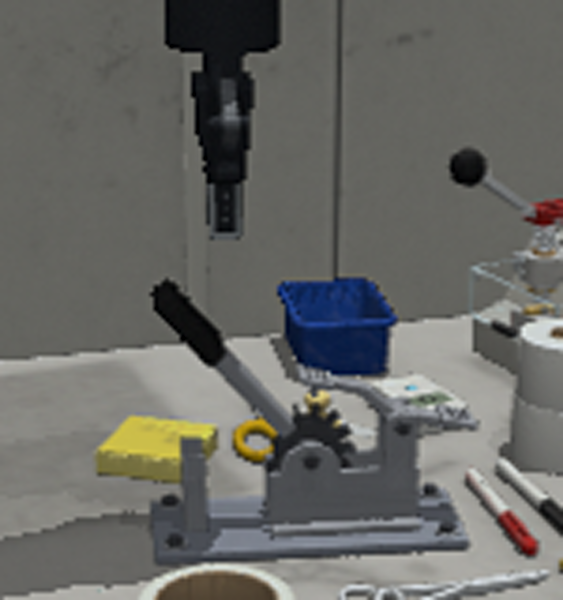

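The pawl is freed: its nose is up at (315,378) and clear of the teeth. The handle is still raised, with the paddle at (190,320) and the fingertip at (226,235) above its inner side. Now I'll push along the arc.

Emit:
inch_along(steps=[[0,0.005,0,0.03,0],[0,0.01,0,0.05,0],[0,0.0127,0,0.056,0],[0,0.023,0,0.066,0],[0,0.03,0,0.073,0],[0,0.036,0,0.079,0],[0,0.043,0,0.09,0],[0,0.05,0,0.1,0],[0,0.055,0,0.112,0],[0,0.059,0,0.124,0],[0,0.062,0,0.137,0],[0,0.063,0,0.147,0],[0,0.063,0,0.152,0],[0,0.063,0,0.154,0],[0,0.063,0,0.154,0],[0,0.063,0,0.154,0]])

```text
time_s: 6.15
position: [0.4847, 0.1274, 0.0733]
tool_rot: [0.292, 3.127, 0.001]
force: [-8.2, -0.9, 34.7]
width: 0.0001
gripper_force: 17.4
```

The tip stopped at z=0.073 with 35 N, so the handle is on its rest. I'll rise, move above the nose pad and look.

Emit:
inch_along(steps=[[0,0,0,-0.04,0],[0,0,0,-0.09,0],[0,-0.04,0,-0.1,0],[0,-0.08,0,-0.1,0],[0,-0.12,0,-0.1,0],[0,-0.12,0,-0.1,0],[0,-0.12,0,-0.1,0]])

```text
time_s: 6.85
position: [0.6016, 0.1048, 0.1686]
tool_rot: [-0.293, -3.123, -0.0]
force: [-0.8, -0.2, -0.7]
width: 0.0004
gripper_force: 0.0
```

Run:
```python
from h import *
import cv2
t=manip.snapshot("side"); im=t["image"][:,:,::-1][80:240,230:380]; cv2.imwrite("pics/c3.png",cv2.resize(im,(563,600),interpolation=cv2.INTER_CUBIC))
print(totool([.6005,.1055,.107]),totool([.607,.1045,.123]))
```

```text
[0.00026838 0.00041116 0.06183211] [-0.00623448  0.00062869  0.04580352]
```

View pics/c3.png

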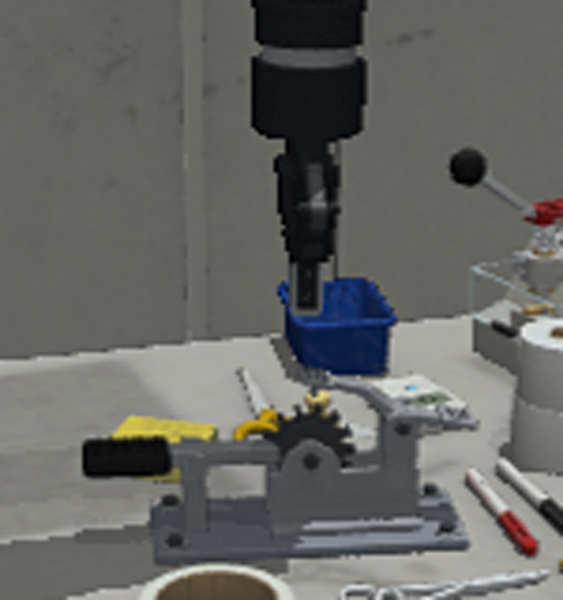

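The handle lies level, with the paddle at (125,457), and the tip is above the nose pad at (315,378). Pressing the nose down.

Emit:
inch_along(steps=[[0,-0.003,0,0.025,0],[0,-0.003,0,0.042,0],[0,-0.003,0,0.048,0],[0,-0.002,0,0.053,0],[0,-0.001,0,0.058,0],[0,0,0,0.062,0],[0,0,0,0.064,0],[0,0,0,0.066,0],[0,0,0,0.066,0],[0,0,0,0.066,0],[0,0,0,0.066,0]])

```text
time_s: 8.0
position: [0.6024, 0.1052, 0.1062]
tool_rot: [0.292, 3.128, 0.001]
force: [-6.8, 0.8, 13.5]
width: 0.0002
gripper_force: 6.8
```

Emit:
inch_along(steps=[[0,0,0,0.002,0],[0,0,0,0.004,0],[0,0,0,0.004,0],[0,0,0,0.004,0],[0,0,0,0.004,0]])

```text
time_s: 8.5
position: [0.6023, 0.1053, 0.105]
tool_rot: [0.292, 3.127, 0.001]
force: [-16.1, 1.0, 31.4]
width: -0.0003
gripper_force: 16.1
```

Emit:
inch_along(steps=[[0,0,0,-0.03,0],[0,0,0,-0.08,0],[0,0,0,-0.12,0],[0,-0.02,0.05,-0.15,0],[0,-0.02,0.1,-0.15,0],[0,-0.02,0.15,-0.15,0],[0,-0.02,0.15,-0.15,0],[0,-0.02,0.15,-0.15,0],[0,-0.02,0.15,-0.15,0]])

```text
time_s: 9.4
position: [0.6503, 0.2476, 0.2499]
tool_rot: [-0.293, -3.127, 0.002]
force: [0.7, -0.7, -0.1]
width: 0.0003
gripper_force: 0.0
```

Run:
```python
from h import *
import cv2
t=manip.snapshot("side"); im=t["image"][:,:,::-1][80:240,230:380]; cv2.imwrite("pics/c4.png",cv2.resize(im,(563,600),interpolation=cv2.INTER_CUBIC))
```

```text
(no output)
```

View pics/c4.png

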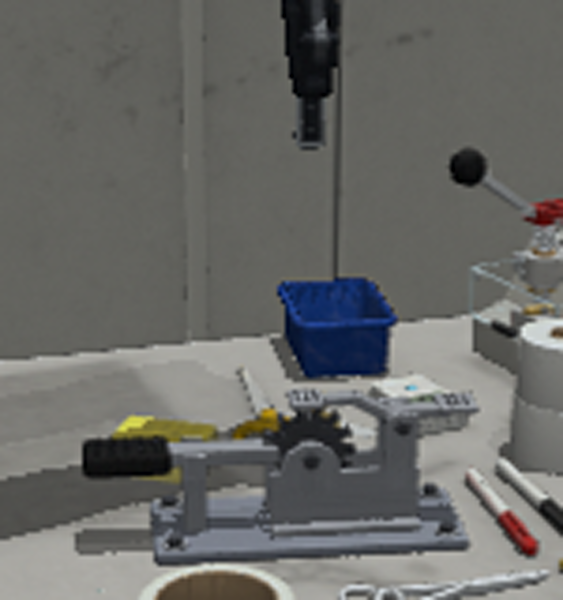

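The pads are back at their locked pixel heights: nose (305,397) and tail (457,400) match the first picture. The handle is level and the gripper is clear, so I'll hand in.

```bash
python3 -c "
from cell import manip
print(manip.job_done())"
```

```text
the job is handed in; nothing more can be done
None
```

I freed the pawl, pushed the handle down onto its rest and pressed the pawl home again. The arm finished clear and the job was handed in at about 9.5 s; no verdict came back.

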